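# Snap the seam-guide plate home on its three-ball mount

## Robot

A 6-joint arm with a two-finger parallel gripper is mounted at the origin on the work surface. World frame = base frame: x ahead of the robot, y to its left, z up, the work surface at z = 0. Lengths are in m, angles in rad, forces in N, time in s.
With the tool pointing down it reaches from about 0.25 to 0.775 m from the base axis. Payload 4 kg.
Tool frame: the origin (TCP) lies at the very end of the fingers, on their centre line; the grasp point (between the pads) lies hold_point_z behind it (hold_point_z is the distance from the TCP to the grasp point, in m); z points along the fingers, y is the direction in which the jaws open and shut (so a half turn about z gives the same grasp; the last joint's range is limited). The gripper opens to 94 mm and grips with 3 to 60 N. Pads are 16 mm wide; open, the fingers measure 119 mm over their backs; the gripper's body (75 mm by 177 mm) begins 78 mm behind the grasp point.
Start: joints at [1.245, 0.087, 1.371, -0, 1.684, -0.103], TCP at [0.122, 0.536, 0.206] pointing down, gripper open.
Joint ranges: [-3.1, 3.1], [-0.76, 2.03], [0.27, 2.55], [-1.08, 4.22], [0.17, 2.65], [-2.57, 2.57]. Speed limits (rad/s): [2.79, 2.79, 3.14, 3.14, 3.14, 3.14].

## Interface

Orientations are given as [roll, pitch, yaw] about the fixed x, y, z axes, in that order (R = Rz(yaw) Ry(pitch) Rx(roll)).
In Python, from bench import * gives the robot as it stands.
- The arm moves only by the tool step_arm, never from a script. Its argument "increments" is text: rows parted by semicolons, each of 6 numbers parted by spaces: the shift along the tool's x, y, z in cm, then the turn, a rotation vector about the tool's x, y, z in rad. A call has 1 to 5 rows; each row shifts and turns the commanded pose from where the row before left it, along the tool's axes as they then stand; what a row does not reach is not made up. A row lasts 1/10 s, in which the tool goes at most 50 mm and 8.59 degrees, less where a joint would pass 70% of its speed; a pose out of reach is approached as far as the arm can. A call is refused whole if a number of a shift passes 5 or a number of a turn 0.15, either way. A call with a gripper value outside its range is refused whole. "claw" is the gripper's target within -1 to 1 (shut at 1, half-way at 0, fully open at -1), set as the call begins (left out, the last holds). The fingers move at their own pace and stop on an object; the grip force is fixed at half the most. Time passes only in rows, so rows that do not move let the fingers close. It gives the time, the measured TCP pose, the force and the opening at its end, in the units of the state.
- get_obs(): the state, without advancing time (a new reading comes with each control period).
- snapshot(name): name is "scene" or "top" or "wrist"; returns the picture (384x512x3 uint8, red, green, blue); there is no depth.
- calibration(name): a dict with "camera_matrix" (3x3 intrinsics, pixels), "eye" and "orientation" of the camera in the world; the wrist camera has in their place "tool_from_camera" (4x4, takes a point from camera to tool coordinates, whose origin is the TCP and whose axes are the flange's). Camera axes: x right, y up, looking along -z (the intrinsics and any distortion apply to the point x, -y, -z); pixel columns grow to the right and rows downward; lengths in m; the calibration is good to about 2 mm. A picture is of the moment at which its call begins: read the wrist's pose just before it. calibration takes no time and is no camera call.
- close_job(): hands the job in, once; it reports no verdict.
The state is a dict: "time": time; "joint_positions": joint angles; "qvel": joint speeds; "joint_torque": joint torques, N m; "tool_pos": TCP position; "ee_rot": TCP orientation; "wrist_force": force on the tool from outside, world axes, zero at the start; "wrist_torque": the same for the moment, N m; "width": finger opening in m.
Only numpy, scipy, OpenCV 4.12 (cv2) and the standard library are available. Lean on these libraries where they do the work, as an engineer would, in place of code of your own. Each camera call takes 0.05 s, during which the arm holds its last target. There are 200 camera calls.

## Task

Of the three plates lying on the bench, take the one with three arms by its grip block and seat it on the three-ball mount beside the fur sewing machine, with its fence on the machine's side. Lower it onto the balls without dropping it and press until the mount's spring bars snap round its stud and pull it fully home, level on all three balls, then let go. Leave the other two plates where they lie.

Things in the scene. Friction and masses are not known exactly. Their poses are not given: they have to be found in the camera images.
- guide_grip (a point): Centre of the grip block (16 mm in x, 44 in y, 46 tall) upright on the loose aluminium plate with three arms (61 mm long, 120 deg apart), 0.2-0.4 kg; 53 mm above the feet's undersides, 23 above the plate. z up. The +y arm has a fence at its end (50 mm wide, 22 tall). Under each arm, 42 mm out, a foot with a radial V groove 24 mm wide; under the centre a stud with an 22 mm ball end.
- seat (a point): Point of the fixed mount where the grip block's centre lies, axes alike, when home; 76 mm above the bench. Dark disc 130 mm wide, 3 steel balls (18 mm) 42 mm out; +y: one ball, and the machine (200 tall) 153 mm off. Stud meets 2 spring bars (43 mm high, spread in x) 17 mm above home; pushing takes 5-15 N; from 6 mm above home they pull it home at 3 N. Self-centres within 5 mm, 6 deg.
- round_plate: Bystander: a round aluminium plate, 104 mm across, with the same grip block and a fence, four plain feet; loose, origin at the centre of its underside on the bench. It must stay where it is.
- oblong_plate: Bystander: an oblong aluminium plate, 66 x 110 mm, with the same grip block and a fence, four plain feet; loose, origin at the centre of its underside on the bench. It must stay where it is.
Things that resemble listed ones, but are neither listed nor needed, are in the scene too. What is shaped like the part that bears guide_grip but green or turquoise is not meant.

How it is judged:
By the outcome, as a careful person would: the job done as asked, in the order asked, and still so for the second after the job is handed in, with the robot touching nothing.
It also fails if it takes over 38 s, if anything falls off the work surface, if the arm or the gripper's body presses on something with over 40 N, if the wrist force passes 120 N, or if a joint passes its speed limit or range.

## Working session

There is one attempt and no reset: what is moved stays moved. The work goes in short steps, Python scripts to look and compute and a tool call to move; the robot and the scene stay as the last step left them, time stands still between calls to the robot, and variables do not carry over. Pictures are saved under pics/ and viewed, about 8 in all and at most 12, crops included, and the job is handed in when it is done.

Besides the shell and the picture viewer there is one more tool, called after "Emit:" as name(argument=value, ...) on one line, values as JSON. step_arm: Moves the arm, as the interface text tells. Its arguments: {"type":"object","properties":{"increments":{"type":"string"},"claw":{"type":"number"}},"required":["increments"]}

```bash
mkdir -p pics; ls; python3 - <<'E'
from bench import *
import cv2
o=get_obs();print(o)
for n in("scene","top","wrist"):
    c=calibration(n);print(n,c)
a=snapshot("scene");b=snapshot("top");w=snapshot("wrist")
for n,i in(("scene",a),("top",b),("wrist",w)):cv2.imwrite(f"pics/{n}0.png",i[:,:,::-1])
E
```

```text
pics
{'time': 0.0, 'joint_positions': array([ 1.24490940e+00,  8.79432018e-02,  1.37225395e+00, -1.39070407e-05,
        1.68359391e+00, -1.03124225e-01]), 'qvel': array([ 1.65296647e-03, -2.29686639e-03,  5.72471472e-04, -1.15506466e-03,
        7.71230440e-04, -5.33478318e-05]), 'joint_torque': array([-5.03090416e-05, -3.40176845e+01, -3.02432263e+01,  7.18780607e-02,
        3.28722631e-02, -1.97689506e-04]), 'tool_pos': array([0.12135336, 0.53587941, 0.20431079]), 'ee_rot': array([-3.13940451e+00, -2.12557910e-04,  2.91882817e+00]), 'wrist_force': array([ 0.09078289, -0.18103966, -0.21156781]), 'wrist_torque': array([ 0.10820574, -0.00851151,  0.00399072]), 'width': 0.0940700567739807}
scene {'camera_matrix': array([[369.07179582,   0.        , 257.64866071],
       [  0.        , 369.07179582, 193.17686179],
       [  0.        ,   0.        ,   1.        ]]), 'eye': array([0.79923411, 0.33566897, 0.76276925]), 'orientation': array([ 0.72911208, -0.01786536,  2.57096578])}
top {'camera_matrix': array([[465.22403184,   0.        , 263.56949881],
       [  0.        , 465.22403184, 186.02474692],
       [  0.        ,   0.        ,   1.        ]]), 'eye': array([ 0.31528142, -0.16170938,  1.0969453 ]), 'orientation': array([ 0.11600118, -0.01345327, -1.57612197])}
wrist {'camera_matrix': array([[283.90049104,   0.        , 255.38195549],
       [  0.        , 283.90049104, 190.71510434],
       [  0.        ,   0.        ,   1.        ]]), 'tool_from_camera': array([[ 1.19132328e-03,  9.71388230e-01,  2.37494183e-01,
         6.72100804e-02],
       [ 9.99999282e-01, -1.12579913e-03, -4.11523353e-04,
         7.18545247e-04],
       [-1.32378198e-04,  2.37494502e-01, -9.71388874e-01,
        -1.79639543e-01],
       [ 0.00000000e+00,  0.00000000e+00,  0.00000000e+00,
         1.00000000e+00]])}
```

View pics/top0.png

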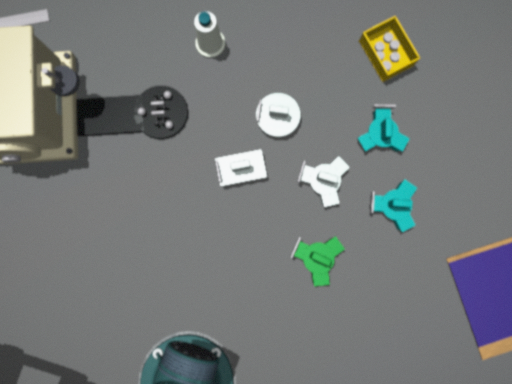

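View pics/scene0.png

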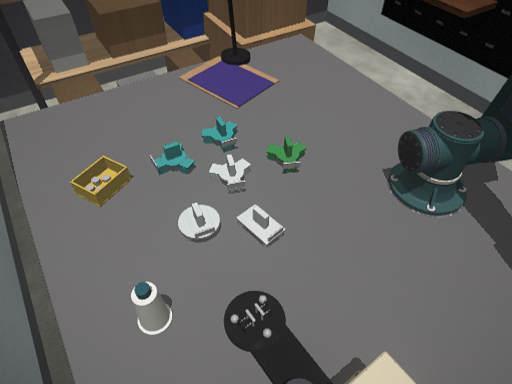

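```bash
python3 -c "
import bench;print([n for n in dir(bench) if n[0]!='_'],getattr(bench,'hold_point_z',None))"
```

```text
['IKError', 'calibration', 'close_job', 'get_obs', 'hold_point_z', 'snapshot'] 0.0188
```

```bash
cat > h.py <<'E'
import numpy as np,cv2
from bench import *
from scipy.spatial.transform import Rotation as R
def cam(n,obs=None):
    c=calibration(n);K=np.array(c["camera_matrix"])
    if n=="wrist":
        T=np.eye(4);T[:3,:3]=R.from_euler("xyz",obs["ee_rot"]).as_matrix();T[:3,3]=obs["tool_pos"]
        T=T@np.array(c["tool_from_camera"]);return K,T[:3,:3],T[:3,3]
    return K,R.from_euler("xyz",c["orientation"]).as_matrix(),np.array(c["eye"])
def cast(C,px,z):
    K,Rm,e=C;p=np.atleast_2d(px).astype(float)
    d=np.c_[(p[:,0]-K[0,2])/K[0,0],-(p[:,1]-K[1,2])/K[1,1],-np.ones(len(p))]@Rm.T
    return e+d*((np.broadcast_to(z,len(p))-e[2])/d[:,2])[:,None]
def proj(C,P):
    K,Rm,e=C;q=(np.atleast_2d(P)-e)@Rm
    return np.c_[K[0,0]*q[:,0]/-q[:,2]+K[0,2],K[1,1]*q[:,1]/q[:,2]+K[1,2]]
E
python3 - <<'E'
from h import *
C=cam("top")
names=["grip top","fence end","armR","armL","ball1","ball2","ball3","disc c","round","oblong","green"]
px=[(329,177),(303,174),(342,163),(331,203),(168,95),(142,111),(169,122),(161,112),(279,112),(241,166),(320,260)]
zz=[.076,.03,.03,.03,.022,.022,.022,.013,.03,.03,.03]
for n,p in zip(names,cast(C,px,zz)):print(n,p.round(3))
E
```

```text
grip top [ 0.454 -0.321  0.076]
fence end [ 0.467 -0.268  0.03 ]
armR [ 0.493 -0.36   0.03 ]
armL [ 0.4   -0.332  0.03 ]
ball1 [0.659 0.049 0.022]
ball2 [0.62  0.109 0.022]
ball3 [0.593 0.045 0.022]
disc c [0.62  0.067 0.013]
round [ 0.615 -0.214  0.03 ]
oblong [ 0.486 -0.125  0.03 ]
green [ 0.27  -0.304  0.03 ]
```

```bash
python3 -c "
import cv2
a=cv2.imread('pics/top0.png')
b=a[70:220,100:360];b=cv2.resize(b,None,fx=3,fy=3,interpolation=cv2.INTER_CUBIC);cv2.imwrite('pics/c1.png',b)"
```

```text
(no output)
```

View pics/c1.png

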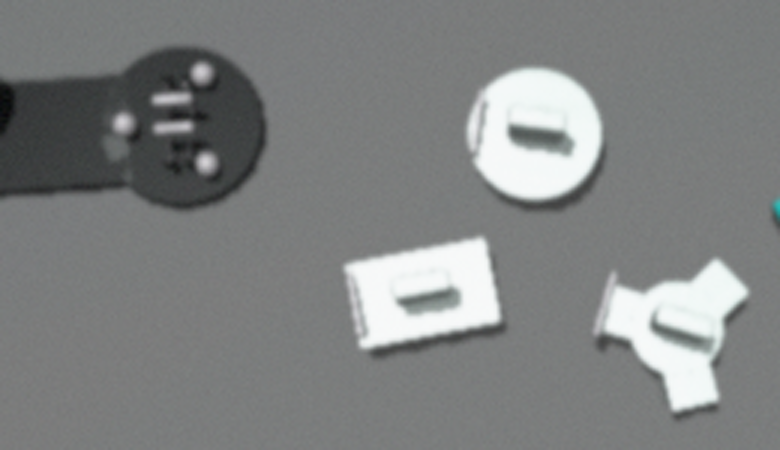

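```bash
cat >> h.py <<'E'
def plan(goals,smax=.042,tmax=.12,start=None):
    """goals: (x,y,z,yaw); tool down. Prints rows in tool axes; rolls rounded rows forward."""
    o=get_obs();p=o["tool_pos"].copy();Rm=R.from_euler("xyz",o["ee_rot"])
    rows=[]
    for g in goals:
        G=R.from_euler("xyz",[np.pi,0,g[3]]);t=np.array(g[:3])
        n=max(1,int(np.ceil(max(np.linalg.norm(t-p)/smax,(Rm.inv()*G).magnitude()/tmax)-.02)))
        for k in range(n,0,-1):
            s=np.round(Rm.inv().apply((t-p)/k)*100,2);r=np.round((Rm.inv()*G).as_rotvec()/k,3)
            rows.append(" ".join(f"{v:g}" for v in [*s,*r]));p=p+Rm.apply(s/100);Rm=Rm*R.from_rotvec(r)
    for i in range(0,len(rows),5):print("; ".join(rows[i:i+5]))
def st():
    o=get_obs();print(round(o["time"],2),o["tool_pos"].round(4),o["ee_rot"].round(4),o["wrist_force"].round(1),round(o["width"],4));return o
E
python3 -c "
from h import *
plan([(.14,.5,.27,2.8),(.40,.08,.27,1.63),(.624,.01,.20,1.63)])"
```

```text
-1.3 -1.56 -3.27 -0.001 -0 0.059; -1.4 -1.47 -3.27 -0.001 -0 0.06; -3.21 -2.57 -0 0 -0 0.097; -3.45 -2.25 -0 0 -0 0.098; -3.65 -1.9 -0 0 -0 0.097
-3.82 -1.54 -0 0 -0 0.098; -3.95 -1.16 -0 0 -0 0.097; -4.04 -0.77 -0 0 -0 0.098; -4.1 -0.37 -0 0 -0 0.097; -4.12 0.03 -0 0 -0 0.098
-4.09 0.44 -0 0 -0 0.097; -4.03 0.83 -0 0 -0 0.098; -3.93 1.22 -0.01 0 -0 0.097; -3.8 1.59 -0 0 -0 0.098; -1.39 3.66 1.17 0 -0 -0
-1.38 3.66 1.17 0 -0 -0; -1.39 3.66 1.16 0 -0 -0; -1.38 3.66 1.17 0 -0 -0; -1.39 3.66 1.16 0 -0 -0; -1.38 3.65 1.17 0 -0 -0
```

Emit:
step_arm(increments="-1.3 -1.56 -3.27 0 0 0.059; -1.4 -1.47 -3.27 0 0 0.06; -3.21 -2.57 0 0 0 0.097; -3.45 -2.25 0 0 0 0.098; -3.65 -1.9 0 0 0 0.097")

```text
time: 0.65
tool_pos: [0.2055, 0.3941, 0.2709]
ee_rot: [3.141, 0.0, 2.505]
wrist_force: [0.0, 0.2, -0.2]
width: 0.0941
```

Emit:
step_arm(increments="-3.82 -1.54 0 0 0 0.098; -3.95 -1.16 0 0 0 0.097; -4.04 -0.77 0 0 0 0.098; -4.1 -0.37 0 0 0 0.097; -4.12 0.03 0 0 0 0.098")

```text
time: 1.15
tool_pos: [0.3137, 0.2187, 0.2707]
ee_rot: [3.141, -0.0, 2.016]
wrist_force: [0.1, 1.0, 0.6]
width: 0.094
```

Emit:
step_arm(increments="-4.09 0.44 0 0 0 0.097; -4.03 0.83 0 0 0 0.098; -3.93 1.22 0 0 0 0.097; -3.8 1.59 0 0 0 0.098; -1.39 3.66 1.17 0 0 0")

```text
time: 1.65
tool_pos: [0.4383, 0.0658, 0.2613]
ee_rot: [3.137, 0.001, 1.625]
wrist_force: [1.0, 2.0, -0.1]
width: 0.0942
```

Emit:
step_arm(increments="-1.38 3.66 1.17 0 0 0; -1.39 3.66 1.16 0 0 0; -1.38 3.66 1.17 0 0 0; -1.39 3.66 1.16 0 0 0; -1.38 3.65 1.17 0 0 0")

```text
time: 2.15
tool_pos: [0.6253, 0.0097, 0.1997]
ee_rot: [-3.141, -0.0, 1.63]
wrist_force: [-0.8, 0.8, -0.1]
width: 0.0943
```

Emit:
step_arm(increments="0 0 0 0 0 0; 0 0 0 0 0 0")

```text
time: 2.35
tool_pos: [0.6236, 0.0102, 0.1988]
ee_rot: [-3.137, -0.001, 1.629]
wrist_force: [0.2, 1.0, 0.2]
width: 0.0943
```

```bash
python3 -c "
from h import *
o=st();im=snapshot('wrist');cv2.imwrite('pics/w1.png',im[:,:,::-1]);import pickle;pickle.dump(o,open('w1.pkl','wb'))
C=cam('wrist',o);print(proj(C,[.624,.068,.02]))
plan([(.5,-.15,.24,1.48),(.44,-.375,.2,1.33)])"
```

```text
2.35 [0.6236 0.0102 0.1988] [-3.1373e+00 -9.0000e-04  1.6293e+00] [0.2 1.  0.2] 0.0943
[[257.79086505 130.78678519]]
-3.06 -2.66 -0.79 -0 -0 0.03; -3.14 -2.56 -0.78 -0 -0 0.03; -3.21 -2.47 -0.79 -0 -0 0.03; -3.29 -2.37 -0.78 -0.001 -0 0.03; -3.35 -2.27 -0.79 -0 -0 0.03
-3.83 -0.66 0.67 -0 -0 0.025; -3.84 -0.56 0.66 -0 -0 0.025; -3.85 -0.46 0.67 -0 -0 0.025; -3.86 -0.37 0.66 -0 -0 0.025; -3.87 -0.27 0.67 -0 -0 0.025
-3.88 -0.17 0.66 -0 -0 0.025
```

View pics/w1.png

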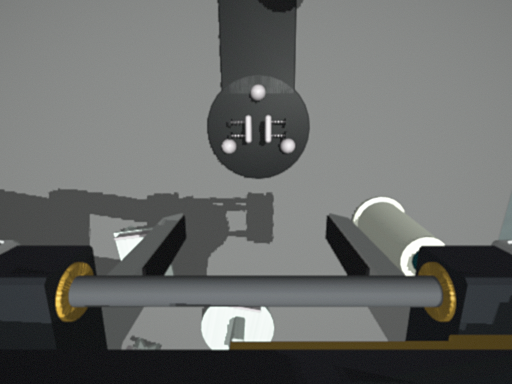

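```bash
cat > mount.py <<'E'
from h import *
import pickle
o=pickle.load(open('w1.pkl','rb'));C=cam('wrist',o);im=cv2.imread('pics/w1.png');g=cv2.cvtColor(im,cv2.COLOR_BGR2GRAY)
m=((g>120)*255).astype('uint8')
disc=np.zeros_like(m);cv2.circle(disc,(258,127),48,255,-1);m&=disc
n,l,s,c=cv2.connectedComponentsWithStats(m)
B=[]
for i in range(1,n):
    if s[i,4]>30:print(c[i].round(1),s[i]); 
    if s[i,4]>120 and abs(s[i,2]-s[i,3])<6:B.append(c[i])
W=cast(C,B,.022);W=W[np.argsort(-W[:,1])];print(W.round(4))
ctr=W.mean(0);v=np.array([ (W[0]-ctr)[:2] ]);
a=W[1:][np.argmin(W[1:,0])];b=W[1:][np.argmax(W[1:,0])]
print("ctr",ctr.round(4),"r",np.linalg.norm(W[:,:2]-ctr[:2],axis=1).round(4),"yaw deg",np.degrees([np.arctan2(*(b-a)[[1,0]]),np.arctan2((W[0]-ctr)[1],(W[0]-ctr)[0])-np.pi/2]))
d=((g<75)*255).astype('uint8');box=np.zeros_like(d);box[90:185,200:320]=255
cs,_=cv2.findContours(d&box,cv2.RETR_EXTERNAL,cv2.CHAIN_APPROX_NONE);k=max(cs,key=cv2.contourArea)
k=k[(k[:,0,1]>100)&(k[:,0,1]<184)];P=cast(C,k[:,0],.013)[:,:2]
A=np.c_[2*P,np.ones(len(P))];x=np.linalg.lstsq(A,(P**2).sum(1),rcond=None)[0];print("disc",x[:2],np.sqrt(x[2]+x[0]**2+x[1]**2))
E
python3 mount.py
```

```text
[257.8  91.4] [251  84  15  16 175]
[248.2 128.6] [245 115   7  28 161]
[267.7 128.3] [265 115   8  28 165]
[228.6 145.8] [222 139  14  14 151]
[287.7 145.3] [281 139  14  14 153]
[[0.6212 0.1139 0.022 ]
 [0.6622 0.0526 0.022 ]
 [0.5889 0.0477 0.022 ]]
ctr [0.6241 0.0714 0.022 ] r [0.0426 0.0425 0.0424] yaw deg [3.8633674 3.9592195]
disc [0.62373398 0.05923657] 0.055748371121013586
```

Emit:
step_arm(increments="-3.06 -2.66 -0.79 0 0 0.03; -3.14 -2.56 -0.78 0 0 0.03; -3.21 -2.47 -0.79 0 0 0.03; -3.29 -2.37 -0.78 0 0 0.03; -3.35 -2.27 -0.79 0 0 0.03")

```text
time: 2.9
tool_pos: [0.4986, -0.1502, 0.2428]
ee_rot: [3.138, 0.001, 1.48]
wrist_force: [-0.2, -0.6, -0.3]
width: 0.0943
```

Emit:
step_arm(increments="-3.83 -0.66 0.67 0 0 0.025; -3.84 -0.56 0.66 0 0 0.025; -3.85 -0.46 0.67 0 0 0.025; -3.86 -0.37 0.66 0 0 0.025; -3.87 -0.27 0.67 0 0 0.025")

```text
time: 3.4
tool_pos: [0.4496, -0.3379, 0.2093]
ee_rot: [3.138, 0.002, 1.355]
wrist_force: [-0.0, -0.1, -0.1]
width: 0.0942
```

Emit:
step_arm(increments="-3.88 -0.17 0.66 0 0 0.025; 0 0 0 0 0 0; 0 0 0 0 0 0")

```text
time: 3.7
tool_pos: [0.44, -0.3747, 0.2018]
ee_rot: [3.14, 0.0, 1.329]
wrist_force: [-0.6, 0.4, 0.7]
width: 0.0939
```

```bash
python3 -c "
from h import *
o=st();im=snapshot('wrist');cv2.imwrite('pics/w2.png',im[:,:,::-1]);import pickle;pickle.dump(o,open('w2.pkl','wb'))
C=cam('wrist',o);print(proj(C,[.453,-.322,.03]))"
```

```text
3.7 [ 0.44   -0.3747  0.2018] [3.1397e+00 3.0000e-04 1.3291e+00] [-0.6  0.4  0.7] 0.0939
[[254.01684775 134.07212475]]
```

View pics/w2.png

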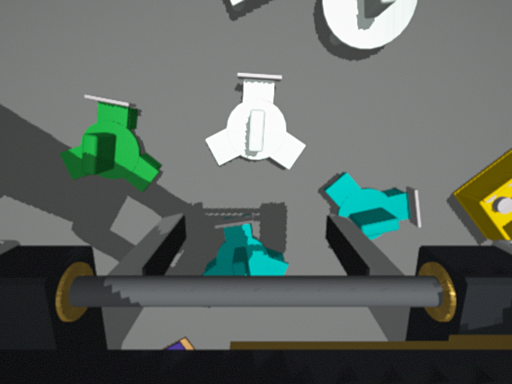

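```bash
cat > plate.py <<'E'
from h import *
import pickle
o=pickle.load(open('w2.pkl','rb'));C=cam('wrist',o);im=cv2.imread('pics/w2.png')
hsv=cv2.cvtColor(im,cv2.COLOR_BGR2HSV);print(im[135,238],im[130,257],im[120,300],im[77,260])
m=((hsv[...,1]<40)&(hsv[...,2]>165)).astype('uint8')*255
n,l,s,c=cv2.connectedComponentsWithStats(m);i=l[135,238];print(s[i],c[i])
k=cv2.findContours((l==i).astype('uint8'),cv2.RETR_EXTERNAL,cv2.CHAIN_APPROX_NONE)[0][0]
h=cv2.convexHull(k);print(cv2.approxPolyDP(h,2.5,True)[:,0].tolist());print(cv2.approxPolyDP(k,3,True)[:,0].tolist())
crop=im[60:185,190:320];cv2.imwrite('pics/c2.png',cv2.resize(crop,None,fx=5,fy=5,interpolation=cv2.INTER_CUBIC)[:600])
T=cast(C,[(212,153.5),(299,158)],.03);F=cast(C,[(238,75.5),(281,77.5)],.052);G=cast(C,[(250,112),(264,110),(262,150),(250,150)],.076)
print(T.round(4),F.round(4),G.round(4),sep='\n')
E
python3 plate.py
```

```text
[251 252 250] [251 251 251] [129 130 128] [177 173 178]
[ 205   80  101   90 4689] [256.00981019 129.42311794]
[[244, 80], [274, 83], [305, 144], [289, 169], [218, 164], [205, 139]]
[[244, 80], [242, 102], [230, 113], [226, 127], [205, 139], [218, 164], [240, 154], [251, 159], [270, 156], [289, 169], [305, 144], [286, 131], [283, 115], [273, 104], [274, 83]]
[[ 0.397  -0.3325  0.03  ]
 [ 0.5002 -0.3636  0.03  ]]
[[ 0.4513 -0.2563  0.052 ]
 [ 0.4963 -0.2694  0.052 ]]
[[ 0.4549 -0.2973  0.076 ]
 [ 0.4695 -0.2988  0.076 ]
 [ 0.4579 -0.3384  0.076 ]
 [ 0.4454 -0.3353  0.076 ]]
```

View pics/c2.png

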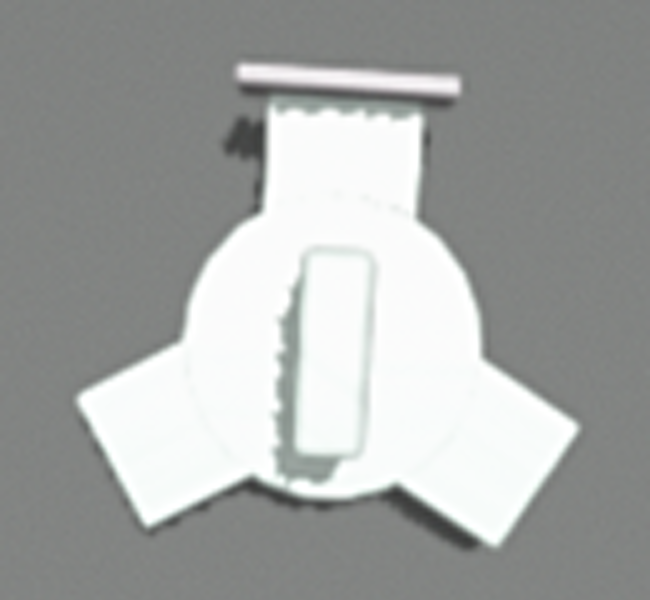

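```bash
python3 - <<'E'
from h import *
import pickle
o=pickle.load(open('w2.pkl','rb'));C=cam('wrist',o)
f=lambda a:np.array(a)/5+[189.6,59.6]
T=cast(C,f([(78,397),(148,528),(580,428),(497,548)]),.03);a=(T[0]+T[1])/2;b=(T[2]+T[3])/2
G=cast(C,f([(303,247),(375,250),(363,458),(296,453)]),.076);F=cast(C,f([(238,66),(460,78)]),.052)
d=b-a;yaw=np.arctan2(d[1],d[0]);y=np.array([-np.sin(yaw),np.cos(yaw)])
print("span",np.linalg.norm(d),"yaw",yaw,"ctr arms",(a+b)[:2]/2+y*.0305,"block",G.mean(0))
bd=(G[0]+G[1]-G[2]-G[3])[:2];print("block yaw",np.arctan2(bd[1],bd[0])-np.pi/2,np.linalg.norm(bd)/2,"fence yaw",np.arctan2(*(F[1]-F[0])[[1,0]]),"fence ctr->",F.mean(0)[:2]-y*.061)
E
```

```text
span 0.10516994108792156 yaw -0.300305416520692 ctr arms [ 0.45700816 -0.31751293] block [ 0.45698762 -0.31698398  0.076     ]
block yaw -0.2864317031348804 0.04268168981174878 fence yaw -0.2906866850164337 fence ctr-> [ 0.45625214 -0.31862555]
```

```bash
python3 -c "
from h import *
plan([(.457,-.317,.12,1.278),(.457,-.317,.037,1.278)],smax=.028)"
```

```text
1.49 0.06 2.05 0.001 0 0.013; 1.49 0.04 2.05 0 0 0.013; 1.48 0.01 2.05 0.001 0 0.013; 1.49 0 2.05 0 0 0.013; 0 -0 2.77 0 0 0
0 -0 2.76 0 0 0; 0 -0 2.77 0 0 0
```

Emit:
step_arm(increments="1.49 0.06 2.05 0 0 0.013; 1.49 0.04 2.05 0 0 0.013; 1.48 0.01 2.05 0 0 0.013; 1.49 0 2.05 0 0 0.013; 0 0 2.77 0 0 0")

```text
time: 4.25
tool_pos: [0.459, -0.3151, 0.0927]
ee_rot: [3.137, 0.001, 1.282]
wrist_force: [-0.1, -0.6, -0.1]
width: 0.0939
```

Emit:
step_arm(increments="0 0 2.76 0 0 0; 0 0 2 0 0 0; 0 0 0.77 0 0 0; 0 0 0 0 0 0")

```text
time: 4.65
tool_pos: [0.4569, -0.3164, 0.0352]
ee_rot: [-3.141, -0.001, 1.28]
wrist_force: [-0.2, 0.2, -0.0]
width: 0.094
```

```bash
python3 -c "
from h import *
o=st();im=snapshot('wrist');cv2.imwrite('pics/w3.png',im[:,:,::-1]);plan([(.457,-.317,.037,1.278)])
C=cam('wrist',o);print(proj(C,[[.457,-.317,.076]]))"
```

```text
4.65 [ 0.4569 -0.3164  0.0352] [-3.1407e+00 -7.0000e-04  1.2797e+00] [-0.2  0.2 -0. ] 0.094
0.01 -0.06 -0.07 0.001 0 0.001
[[253.27884662 256.28194265]]
```

View pics/w3.png

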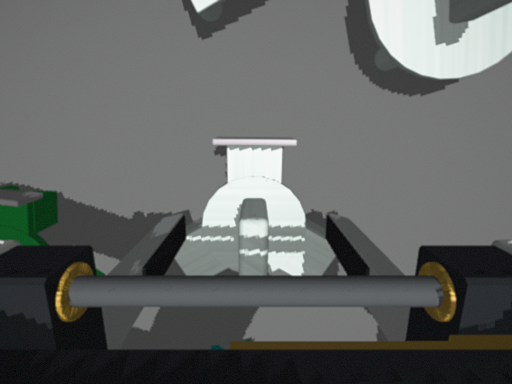

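The wrist view shows the block at column 254, midway between the fingers. The fence at row 142 is horizontal, so the tool is aligned and I'm closing.

Emit:
step_arm(increments="0 0 -0.2 0 0 0; 0 0 0 0 0 0; 0 0 0 0 0 0; 0 0 0 0 0 0; 0 0 0 0 0 0", claw=1)

```text
time: 5.2
tool_pos: [0.4569, -0.3181, 0.0374]
ee_rot: [3.141, 0.0, 1.278]
wrist_force: [-0.7, 0.0, -0.4]
width: 0.0578
```

Emit:
step_arm(increments="0 0 0 0 0 0; 0 0 0 0 0 0; 0 0 0 0 0 0; 0 0 0 0 0 0; 0 0 0 0 0 0")

```text
time: 5.7
tool_pos: [0.4566, -0.3179, 0.0372]
ee_rot: [-3.141, -0.0, 1.278]
wrist_force: [-2.9, 0.6, 2.6]
width: 0.0173
```

Emit:
step_arm(increments="0 0 0 0 0 0; 0 0 0 0 0 0; 0 0 -1 0 0 0; 0 0 -1.5 0 0 0; 0 0 -2 0 0 0")

```text
time: 6.2
tool_pos: [0.4566, -0.3175, 0.0826]
ee_rot: [-3.14, -0.001, 1.278]
wrist_force: [-0.8, 0.1, -2.5]
width: 0.0161
```

Emit:
step_arm(increments="0 0 -3 0 0 0; 0 0 -3 0 0 0; 0 0 -3 0 0 0; 0 0 -1 0 0 0; 0 0 0 0 0 0")

```text
time: 6.7
tool_pos: [0.458, -0.3188, 0.1851]
ee_rot: [3.136, 0.002, 1.278]
wrist_force: [0.6, -0.1, -3.4]
width: 0.0157
```

```bash
python3 -c "
from h import *
o=st();im=snapshot('wrist');cv2.imwrite('pics/w4.png',im[:,:,::-1]);plan([(.624,.0705,.18,1.571+.068)],smax=.03,tmax=.05)"
```

```text
6.7 [ 0.458  -0.3188  0.1851] [3.1365e+00 2.0000e-03 1.2779e+00] [ 0.6 -0.1 -3.4] 0.0157
2.8 0.32 0.02 0 0 -0.024; 2.79 0.38 0.02 0 0 -0.024; 2.78 0.45 0.02 0 0 -0.024; 2.77 0.52 0.02 0 0 -0.024; 2.76 0.58 0.02 0 0 -0.024
2.74 0.65 0.02 0 0 -0.024; 2.73 0.72 0.02 0 0 -0.024; 2.71 0.78 0.02 0 0 -0.024; 2.69 0.85 0.01 0 0 -0.024; 2.67 0.91 0.02 0 0 -0.024
2.65 0.97 0.01 0 0 -0.024; 2.62 1.04 0.02 0 0 -0.024; 2.6 1.1 0.01 0 0 -0.024; 2.57 1.16 0.02 0.001 0 -0.025; 2.54 1.23 0.01 0 0.001 -0.024
```

View pics/w4.png

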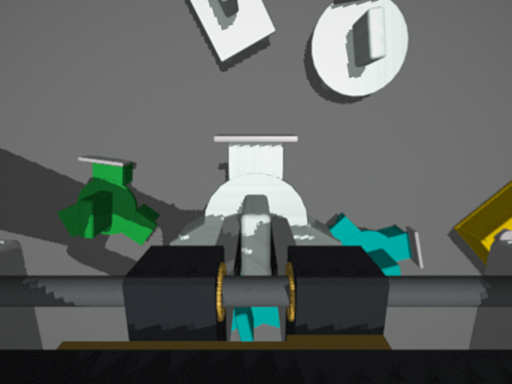

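```bash
python3 - <<'E'
from h import *
import pickle
o=get_obs();Rt=R.from_euler("xyz",o["ee_rot"])
for f in("w3","w4"):
    im=cv2.imread(f"pics/{f}.png").astype(int);col=im[120:150,225:285].mean((1,2));print(f,col[5:28].round())
oo=dict(o);oo["tool_pos"]=np.zeros(3);oo["ee_rot"]=np.array([np.pi,0,0])
C=cam("wrist",oo)
print(cast(C,[(255,138),(214,137),(298,137.5)],.015).round(4));print(cast(C,[(255,142),(213,141),(297,141)],.0168).round(4))
E
```

```text
w3 [121. 121. 121. 121. 121. 121. 121. 121. 121. 121. 121. 115.  96. 109.
 179. 227. 229. 221. 210. 185. 148. 134. 141.]
w4 [114. 114. 114. 114. 114. 114. 114. 115. 111.  92. 105. 179. 222. 221.
 209. 196. 167. 131. 127. 139. 168. 201. 222.]
[[ 0.0601 -0.0011  0.015 ]
 [ 0.0607  0.0223  0.015 ]
 [ 0.0604 -0.0256  0.015 ]]
[[ 0.058  -0.0011  0.0168]
 [ 0.0585  0.0227  0.0168]
 [ 0.0586 -0.0249  0.0168]]
```

Emit:
step_arm(increments="2.8 0.32 0 0 0 -0.024; 2.79 0.38 0 0 0 -0.024; 2.78 0.45 0 0 0 -0.024; 2.77 0.52 0 0 0 -0.024; 2.76 0.58 0 0 0 -0.024")

```text
time: 7.25
tool_pos: [0.5116, -0.1869, 0.1793]
ee_rot: [-3.137, -0.002, 1.399]
wrist_force: [-0.1, 0.2, -3.1]
width: 0.0159
```

Emit:
step_arm(increments="2.74 0.65 0 0 0 -0.024; 2.73 0.72 0 0 0 -0.024; 2.71 0.78 0 0 0 -0.024; 2.69 0.85 0 0 0 -0.024; 2.67 0.91 0 0 0 -0.024")

```text
time: 7.75
tool_pos: [0.5672, -0.0576, 0.1792]
ee_rot: [-3.137, -0.001, 1.519]
wrist_force: [0.5, -0.4, -2.0]
width: 0.0157
```

Emit:
step_arm(increments="2.65 0.97 0 0 0 -0.024; 2.62 1.04 0 0 0 -0.024; 2.6 1.1 0 0 0 -0.024; 2.57 1.16 0 0 0 -0.025; 2.54 1.23 0 0 0 -0.024")

```text
time: 8.25
tool_pos: [0.6229, 0.0718, 0.179]
ee_rot: [-3.136, -0.0, 1.64]
wrist_force: [-0.3, 0.4, -2.7]
width: 0.0159
```

Emit:
step_arm(increments="0 0 0 0 0 0; 0 0 0 0 0 0; 0 0 0 0 0 0")

```text
time: 8.55
tool_pos: [0.623, 0.0698, 0.1807]
ee_rot: [-3.139, 0.0, 1.638]
wrist_force: [0.3, 0.3, -2.6]
width: 0.0156
```

Emit:
step_arm(increments="0.05 0.1 2.5 0 0 0; 0 0 2.5 0 0 0; 0 0 2.5 0 0 0; 0 0 1.5 0 0 0; 0 0 0 0 0 0")

```text
time: 9.05
tool_pos: [0.6225, 0.0702, 0.0889]
ee_rot: [-3.135, -0.0, 1.638]
wrist_force: [-0.3, 0.2, -3.1]
width: 0.016
```

Emit:
step_arm(increments="0 0 0.2 0 0 0; 0 0 0.2 0 0 0; 0 0 0 0 0 0; 0 0 0 0 0 0; 0 0 0 0 0 0")

```text
time: 9.55
tool_pos: [0.6252, 0.0713, 0.089]
ee_rot: [3.14, -0.0, 1.639]
wrist_force: [0.6, -0.5, -2.3]
width: 0.0155
```

```bash
python3 -c "
from h import *
o=st();im=snapshot('scene')[260:384,180:340];w=snapshot('wrist');a=cv2.resize(im,(620,480),interpolation=2);
cv2.imwrite('pics/s5.png',a[:,:,::-1]);cv2.imwrite('pics/w5.png',w[:,:,::-1]);st()"
```

```text
9.55 [0.6252 0.0713 0.089 ] [ 3.1404 -0.      1.6389] [ 0.6 -0.5 -2.3] 0.0155
9.65 [0.625  0.0713 0.0887] [ 3.1410e+00 -1.0000e-04  1.6389e+00] [-0.1 -0.3 -2.9] 0.0162
```

View pics/s5.png

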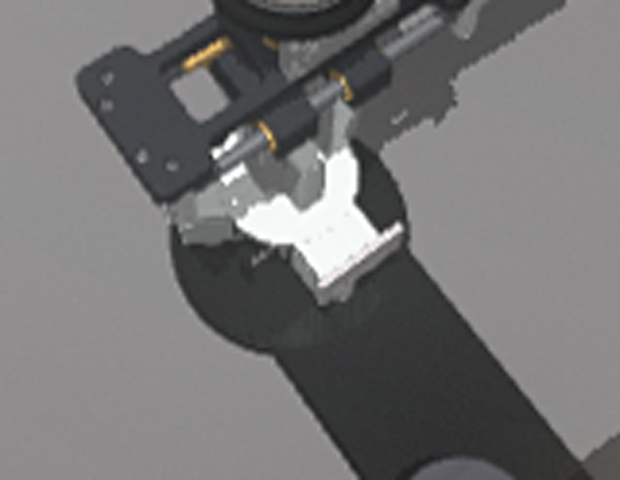

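Emit:
step_arm(increments="0 0 0.2 0 0 0; 0 0 0.2 0 0 0; 0 0 0.2 0 0 0; 0 0 0.2 0 0 0; 0 0 0 0 0 0")

```text
time: 10.15
tool_pos: [0.6244, 0.0712, 0.0796]
ee_rot: [-3.14, -0.0, 1.639]
wrist_force: [-0.8, 0.3, -2.1]
width: 0.0159
```

Emit:
step_arm(increments="0 0 0.15 0 0 0; 0 0 0.15 0 0 0; 0 0 0.1 0 0 0; 0 0 0 0 0 0")

```text
time: 10.55
tool_pos: [0.6241, 0.0712, 0.0765]
ee_rot: [-3.14, -0.0, 1.639]
wrist_force: [-4.1, -0.1, 2.3]
width: 0.016
```

Emit:
step_arm(increments="0 0 0.15 0 0 0; 0 0 0.15 0 0 0; 0 0 0.1 0 0 0; 0 0 0 0 0 0")

```text
time: 10.95
tool_pos: [0.6246, 0.0712, 0.0716]
ee_rot: [-3.141, -0.0, 1.639]
wrist_force: [-2.9, -0.6, -0.5]
width: 0.0156
```

Emit:
step_arm(increments="0 -0.1 0.1 0 0 0; 0 0 0.15 0 0 0; 0 0 0.15 0 0 0; 0 0 0 0 0 0")

```text
time: 11.35
tool_pos: [0.6237, 0.0711, 0.0675]
ee_rot: [-3.141, -0.0, 1.639]
wrist_force: [-1.7, -0.6, -1.9]
width: 0.0158
```

Emit:
step_arm(increments="0 0 0.15 0 0 0; 0 0 0.15 0 0 0; 0 0 0.1 0 0 0; 0 0 0 0 0 0")

```text
time: 11.75
tool_pos: [0.6232, 0.0711, 0.063]
ee_rot: [-3.14, -0.0, 1.639]
wrist_force: [-0.9, 0.4, -5.1]
width: 0.0163
```

Emit:
step_arm(increments="0 0 0.1 0 0 0; 0 0 0.1 0 0 0; 0 0 0 0 0 0; 0 0 0 0 0 0")

```text
time: 12.15
tool_pos: [0.6234, 0.0711, 0.0616]
ee_rot: [-3.14, -0.0, 1.639]
wrist_force: [0.4, 0.0, -6.7]
width: 0.0159
```

Emit:
step_arm(increments="0 0 0.1 0 0 0; 0 0 0.1 0 0 0; 0 0 0 0 0 0; 0 0 0 0 0 0")

```text
time: 12.55
tool_pos: [0.623, 0.0711, 0.0601]
ee_rot: [-3.14, -0.0, 1.639]
wrist_force: [-4.1, -0.7, -3.4]
width: 0.0157
```

Emit:
step_arm(increments="0 0 0.1 0 0 0; 0 0 0 0 0 0; 0 0 0 0 0 0")

```text
time: 12.85
tool_pos: [0.623, 0.071, 0.06]
ee_rot: [-3.14, 0.0, 1.639]
wrist_force: [-5.4, -1.0, 0.3]
width: 0.0158
```

Emit:
step_arm(increments="0 -0.1 0.1 0 0 0; 0 0 0 0 0 0; 0 0 0 0 0 0")

```text
time: 13.15
tool_pos: [0.6226, 0.071, 0.0597]
ee_rot: [3.141, 0.0, 1.639]
wrist_force: [-4.9, -1.5, 1.4]
width: 0.0158
```

Emit:
step_arm(increments="0 0 0.1 0 0 0; 0 0 0 0 0 0; 0 0 0 0 0 0")

```text
time: 13.45
tool_pos: [0.6226, 0.071, 0.0597]
ee_rot: [3.141, 0.0, 1.639]
wrist_force: [-7.1, -1.1, 4.3]
width: 0.0156
```

Emit:
step_arm(increments="-0.05 -0.15 0.1 0 0 0; 0 0 0 0 0 0; 0 0 0 0 0 0; 0 0 0 0 0 0")

```text
time: 13.85
tool_pos: [0.6224, 0.0709, 0.0596]
ee_rot: [3.138, -0.001, 1.639]
wrist_force: [-5.0, -0.2, 4.5]
width: 0.0161
```

Emit:
step_arm(increments="0 -0.05 0.1 0 0 0; 0 0 0 0 0 0; 0 0 0 0 0 0; 0 0 0 0 0 0")

```text
time: 14.25
tool_pos: [0.6224, 0.0709, 0.0596]
ee_rot: [3.136, -0.001, 1.639]
wrist_force: [-5.1, 1.1, 8.4]
width: 0.016
```

Emit:
step_arm(increments="0 0 -0.2 0 0 0; 0 0 0 0 0 0")

```text
time: 14.45
tool_pos: [0.6224, 0.0709, 0.0596]
ee_rot: [3.137, -0.001, 1.639]
wrist_force: [-3.0, 1.1, 5.6]
width: 0.0158
```

Emit:
step_arm(increments="0 0 0 0 0 0; 0 0 0 0 0 0; 0 0 0 0 0 0; 0 0 0 0 0 0; 0 0 0 0 0 0", claw=-1)

```text
time: 14.95
tool_pos: [0.6209, 0.0704, 0.057]
ee_rot: [3.142, -0.0, 1.639]
wrist_force: [-0.2, 0.7, 1.0]
width: 0.0522
```

Emit:
step_arm(increments="0 0 0 0 0 0; 0 0 0 0 0 0; 0 0 0 0 0 0; 0 0 0 0 0 0; 0 0 0 0 0 0")

```text
time: 15.45
tool_pos: [0.6208, 0.0705, 0.0573]
ee_rot: [3.142, -0.0, 1.639]
wrist_force: [-0.1, -0.4, -0.1]
width: 0.0922
```

Released cleanly. Next I lift straight up, then back away along -y to view the result.

Emit:
step_arm(increments="0 0 -2 0 0 0; 0 0 -3 0 0 0; 0 0 -3 0 0 0; 0 0 -3 0 0 0; 0 0 -3 0 0 0")

```text
time: 15.95
tool_pos: [0.6207, 0.0704, 0.1985]
ee_rot: [3.141, -0.0, 1.639]
wrist_force: [0.1, 0.3, -0.9]
width: 0.0938
```

Emit:
step_arm(increments="-3 0 0 0 0 0; -3 0 0 0 0 0; 0 0 0 0 0 0; 0 0 0 0 0 0")

```text
time: 16.35
tool_pos: [0.6248, 0.0104, 0.1971]
ee_rot: [-3.141, -0.001, 1.638]
wrist_force: [-0.1, -0.6, -0.3]
width: 0.0941
```

```bash
python3 -c "
from h import *
o=st();w=snapshot('wrist');import pickle;pickle.dump(o,open('w6.pkl','wb'))
t=snapshot('top');s=snapshot('scene');cv2.imwrite('pics/s6f.png',s[:,:,::-1]);cv2.imwrite('pics/t6.png',t[:,:,::-1])
cv2.imwrite('pics/w6f.png',w[:,:,::-1])
f=lambda a:cv2.resize(a,(400,300),interpolation=2)
a=np.vstack([np.hstack([f(w[40:190,160:360]),f(s[240:384,180:372])]),np.hstack([f(t[30:255,110:410]),f(cv2.imread('pics/top0.png')[30:255,110:410,::-1])])])
cv2.imwrite('pics/m6.png',a[:,:,::-1])"
```

```text
16.35 [0.6248 0.0104 0.1971] [-3.1413e+00 -9.0000e-04  1.6377e+00] [-0.1 -0.6 -0.3] 0.0941
```

View pics/m6.png

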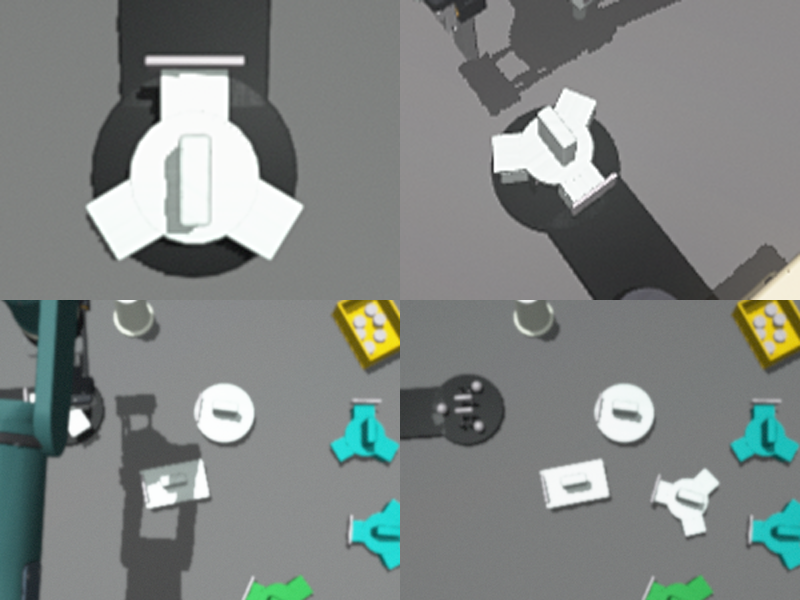

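```bash
python3 -c "
from h import *
st();print(close_job())"
```

```text
16.5 [0.6247 0.0116 0.197 ] [-3.1412e+00 -6.0000e-04  1.6400e+00] [0.6 0.2 0.5] 0.0937
the job is handed in; nothing more can be done
None
```

The white three-armed plate is seated on the three-ball mount with its fence towards the machine. I handed the job in at 16.5 s with the gripper open and clear of everything.

- **Seating:** the stud met the spring bars about 17 mm above home, as described. Near home the bars pulled down at about 3 N beyond the plate's own weight. I then pressed to about 8 N upward on the wrist and the height stopped changing at about 0.060 m, the height I had predicted for home.
- **Sideways force:** pressing left 5–7 N along -x at the wrist, which small shifts eased but did not remove. It fell to zero on opening, when the tool sprang about 2 mm.
- **Last pictures:** the arms look symmetric and level on the mount and the fence is on the machine's side. The round and oblong plates look unmoved. I judged level by eye in the pictures and did not measure it.
- **Disagreement:** an early fit of the mount's disc outline disagreed with the ball positions by about 12 mm. I took it to be spoilt by shadow and used the balls, and the seating agreed with them.

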